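# Slide the sample-cup carrier through to the stop rail

### The job

Push the white cup carrier along the counter with your fingertips, through the narrow gap between the two squat topping pots, until its front edge is fully home and flush against the stop rail behind them, then move the hand clear. Do not pick the carrier up or touch its two lidded cups, which must stay standing in their sockets; leave the bottle, tumbler and spoon where they are.

Things in the scene. Friction and masses are not known exactly. Their poses are not given: they have to be found in the camera images.
- station: Fixed on the counter: two squat round metal topping pots with dark lids and a low dark U-shaped bar behind them. Origin on the counter midway between the pots; +x is the pushing direction, roughly away from the robot; +y to its left. Pots 70 mm diameter, 45 mm high plus a 10 mm knob, centres at x = 0, y = +88 and -88 mm: the gap is 106 mm wide.
- stop (a point): Middle of the near face of the fixed stop rail, at counter level: x = +125 mm, y = 0 in the station's frame, same axes. The rail is 18 mm high, 12 mm thick, 188 mm long across the passage; 18 mm high side bars join it to the pots, their inner faces at y = +82 and -82 mm.
- carrier: Loose white plastic slab, 120 mm long (x), 100 wide (y), 26 thick, about 0.32 kg, slides with moderate friction. Origin at the centre of its underside. Its +x face is the front (at first within 20 degrees of the station's +x). Two round sockets 10 mm deep at x = -12 and +36 mm, y = 0 hold the cups. Home: its origin is at x = 65 mm, y = 0 in the station's frame.
- cup0: Small lidded paper cup standing in the carrier's rear socket (x = -12 mm): 36 mm diameter at the foot, 45 mm at the lid, 48 mm high; lid top 64 mm above the counter. About 70 g, loose. Origin at the centre of its underside, z up.
- cup1: The same kind of cup in the carrier's front socket (x = +36 mm).
- bottle: Bystander: clear bottle with white cap, 56 mm diameter, 160 mm high, standing outside a pot. Origin at the centre of its underside.
- tumbler: Bystander: steel mixing cup, 76 mm rim diameter, 100 mm high, standing outside a pot. Origin at the centre of its underside.
- spoon: Bystander: black-handled spoon about 160 mm long, lying to the left of the carrier. Origin on its underside.
Mind the look-alikes: they are no part of the job. What is shaped like the cup0 but red or turquoise is not meant. There is more than one size of the carrier; the job needs the smallest.

How it is judged:
By the outcome, as a careful person would: the job done as asked, in the order asked, and still so for the second after the job is handed in, with the robot touching nothing.
It also fails if it takes over 72 s, if anything falls off the work surface, if the arm or the gripper's body presses on something with over 40 N, if the wrist force passes 120 N, or if a joint passes its speed limit or range.

### The arm

A 6-joint arm with a two-finger parallel gripper is mounted at the origin on the work surface. World frame = base frame: x ahead of the robot, y to its left, z up, the work surface at z = 0. Lengths are in mm, angles in rad, forces in N, time in s.
With the tool pointing down it reaches from about 300 to 775 mm from the base axis. Payload 14.6 kg.
Tool frame: the origin (TCP) lies between the finger pads; the fingertips stand 22 mm ahead of it and the grasp point (between the pads) lies 3 mm ahead of it (finger_overhang is the distance from the TCP to the fingertips, in mm); z points along the fingers, y is the direction in which the jaws open and shut (so a half turn about z gives the same grasp; the last joint's range is limited). The gripper opens to 94 mm and grips with 3 to 60 N. Pads are 16 mm wide; open, the fingers measure 119 mm over their backs; the gripper's body (75 mm by 177 mm) begins 78 mm behind the grasp point.
Start: joints at [1.173, 0.3, 1.521, -0, 1.321, -0.067], TCP at [178.637, 520.171, 227.446] pointing down, gripper open.
Joint ranges: [-3.03, 3.03], [-0.79, 2.21], [0.23, 2.52], [-1.04, 4.18], [0, 3.07], [-2.55, 2.55]. Speed limits (rad/s): [2.22, 2.22, 2.57, 3.14, 3.14, 3.14].

### API

Orientations are given as [roll, pitch, yaw] about the fixed x, y, z axes, in that order (R = Rz(yaw) Ry(pitch) Rx(roll)).
In Python, from cell import * gives the robot as it stands.
- The arm moves only by the tool jog_arm, never from a script. Its argument "increments" is a list of rows, each a list of 7 numbers: the shift along the tool's x, y, z in cm, then the turn, a rotation vector about the tool's x, y, z in degrees, then the finger opening in cm, from 0 to 9.4. In form: [[x, y, z, wx, wy, wz, grip], ...]. A call has 1 to 20 rows; each row shifts and turns the commanded pose from where the row before left it, along the tool's axes as they then stand; what a row does not reach is not made up. A row lasts 1/8 s, in which the tool goes at most 62.5 mm and 10.7 degrees, less where a joint would pass 70% of its speed; a pose out of reach is approached as far as the arm can. A call is refused whole if a number of a shift passes 6.25 or a number of a turn 10.7, either way. A call with a gripper value outside its range is refused whole. The fingers move at their own pace and stop on an object; "squeeze" is the grip in N (left out, the last holds). Time passes only in rows, so rows that do not move let the fingers close. It gives the time, the measured TCP pose, the force and the opening at its end, in the units of the state.
- read_state(): the state, without advancing time (a new reading comes with each control period).
- camera(name): name is "side" or "top" or "wrist"; returns a dict with "image" (400x640x3 uint8, red, green, blue), "K" (3x3 intrinsics, pixels), "rvec" (rotation vector, rad) and "tvec" (3), from world to camera coordinates, as OpenCV has them. Camera axes: x right, y down, z forward; pixel columns grow to the right and rows downward; lengths in mm; the calibration is good to about 2 mm. A picture is of the moment at which its call begins. There is no depth.
- sign_off(): hands the job in, once; it reports no verdict.
Trained networks look in a picture, given as the dict that the camera call returned (one of the last four; its "shot" number tells which), for a name from the list of things; names that differ only in an ending like _2 or _b are one class to them, and where a whole thing is asked for, a point or a joint stands for the part that bears it (a point fixed in the world has none). Each returns a list of dicts, best first, with "conf" (0 to 1); they miss things now and then, are a little off and sometimes report something else, mostly with a low value. They report only what shows in the picture. A call takes as long as a camera call. They do not tell look-alikes from the thing itself.
- recognise(picture, name): "centre" ([x, y, z] in mm, in the coordinates of the camera as it stood for that picture, good to about 4 mm: the middle of the surface that is visible of it).
- regions_of(picture, name): "mask" (400x640 bool, what is visible of it).
The state is a dict: "clock": time; "joints": joint angles; "qd": joint speeds; "effort": joint torques, N m; "eef_pos": TCP position; "eef_rot": TCP orientation; "wrist_force": force on the tool from outside, world axes, zero at the start; "moment": the same for the moment, N m; "finger_gap": finger opening in mm.
Only numpy, scipy, OpenCV 4.12 (cv2) and the standard library are available. Lean on these libraries where they do the work, as an engineer would, in place of code of your own. Each camera call takes 0.05 s, during which the arm holds its last target.

## Working session

There is one attempt and no reset: what is moved stays moved. The work goes in short steps, Python scripts to look and compute and a tool call to move; the robot and the scene stay as the last step left them, time stands still between calls to the robot, and variables do not carry over. Pictures are saved under pics/ and viewed, and the job is handed in when it is done.

Besides the shell and the picture viewer there is one more tool, called after "Emit:" in YAML: its name, and indented under it one key for each argument. jog_arm: Moves the arm, as the interface text tells. Its arguments: {"type":"object","properties":{"increments":{"type":"array"},"squeeze":{"type":"number"}},"required":["increments"]}

```bash
mkdir -p pics; python3 - <<'E'
from cell import *
import cv2
s=read_state(); print({k:(s[k]) for k in ('clock','eef_pos','eef_rot','wrist_force','finger_gap')})
for n in('top','side'):
    c=camera(n); cv2.imwrite(f'pics/{n}0.png',c['image'][:,:,::-1]); print(n,c['K'],c['rvec'],c['tvec'])
    for t in('carrier','station','cup0','bottle','tumbler','spoon'):
        R=cv2.Rodrigues(np.array(c['rvec'],float))[0] if 'np' in globals() else None
        import numpy as np
        R=cv2.Rodrigues(np.array(c['rvec'],float))[0]
        for d in recognise(c,t):
            p=R.T@(np.array(d['centre'])-np.array(c['tvec']).ravel()); q=c['K']@np.array(d['centre']); print(t,round(d['conf'],2),p.round(),(q[:2]/q[2]).round())
E
```

```text
{'clock': 0.0, 'eef_pos': array([178.55807723, 519.95102839, 226.87611768]), 'eef_rot': array([-3.14040468e+00, -8.04668760e-05,  2.81076740e+00]), 'wrist_force': array([ 1.41134968, -0.03857192,  0.40184147]), 'finger_gap': 94.2245749741356}
top [[398.55018698   0.         314.63728476]
 [  0.         398.55018698 200.38667503]
 [  0.           0.           1.        ]] [ 2.18155323 -2.00746173  0.21922113] [  15.29522382  577.96063522 1078.10019123]
carrier 0.97 [339. 390.  36.] [193. 275.]
carrier 0.93 [ 475. -304.   35.] [440. 247.]
station 0.78 [658. -17.  47.] [344. 177.]
cup0 0.69 [503.  15.  63.] [329. 226.]
cup0 0.56 [555.  21.  64.] [329. 208.]
cup0 0.55 [351.  -2.  52.] [331. 282.]
cup0 0.26 [659. -20.  47.] [345. 176.]
bottle 0.74 [683. 195. 103.] [271. 157.]
tumbler 0.75 [ 732. -241.   63.] [422. 157.]
spoon 0.65 [534. 216.  12.] [263. 214.]
spoon 0.17 [683. 192. 104.] [273. 157.]
side [[393.4077778    0.         318.7010655 ]
 [  0.         393.4077778  205.14625633]
 [  0.           0.           1.        ]] [ 0.19121011 -2.74300236  1.43000471] [561.60372717  73.40487567 899.17047894]
carrier 0.92 [511.  55.  26.] [340. 221.]
carrier 0.9 [ 483. -280.   33.] [360. 152.]
carrier 0.74 [340. 394.  37.] [435. 363.]
carrier 0.68 [653.  46.  26.] [279. 214.]
station 0.57 [651.  49.  21.] [280. 216.]
cup0 0.7 [551.  34.  57.] [324. 203.]
cup0 0.68 [354.  13.  41.] [411. 212.]
cup0 0.59 [ 430. -131.   39.] [377. 178.]
cup0 0.57 [505.  25.  56.] [345. 204.]
bottle 0.74 [687. 224.  83.] [240. 243.]
bottle 0.69 [508.  24.  58.] [343. 203.]
bottle 0.23 [ 722. -210.   69.] [274. 145.]
tumbler 0.92 [ 720. -211.   72.] [274. 144.]
spoon 0.94 [513. 220.  10.] [332. 279.]
```

View pics/top0.png

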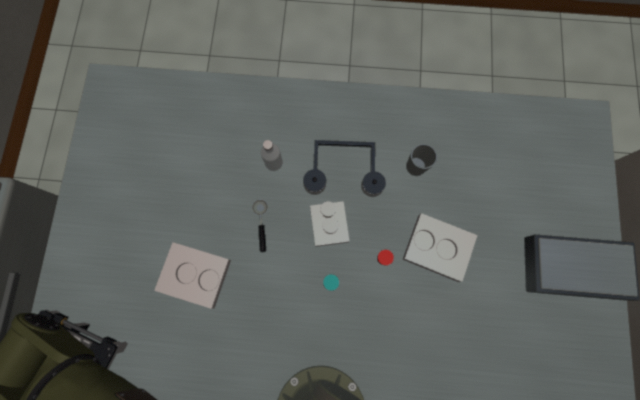

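View pics/side0.png

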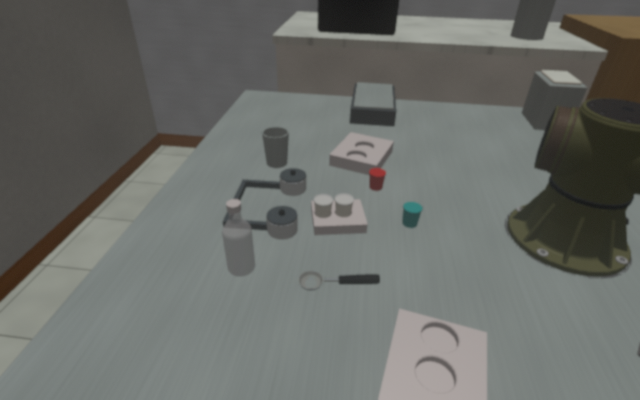

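```bash
python3 - <<'E'
import cv2
a=cv2.imread('pics/top0.png')[130:310,230:470]
cv2.imwrite('pics/topc.png',cv2.resize(a,None,fx=3.3,fy=3.3,interpolation=cv2.INTER_CUBIC))
a=cv2.imread('pics/side0.png')[120:300,220:460]
cv2.imwrite('pics/sidec.png',cv2.resize(a,None,fx=3.3,fy=3.3,interpolation=cv2.INTER_CUBIC))
E
```

```text
(no output)
```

View pics/topc.png

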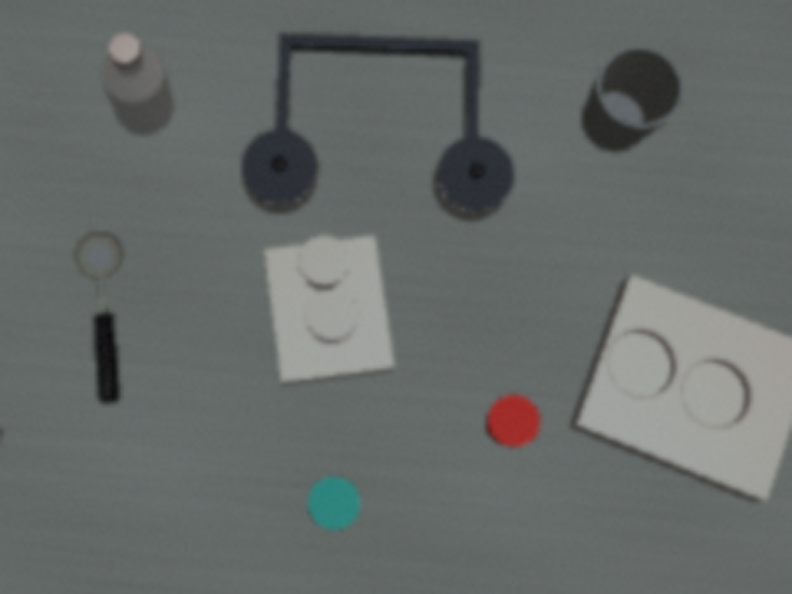

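View pics/sidec.png

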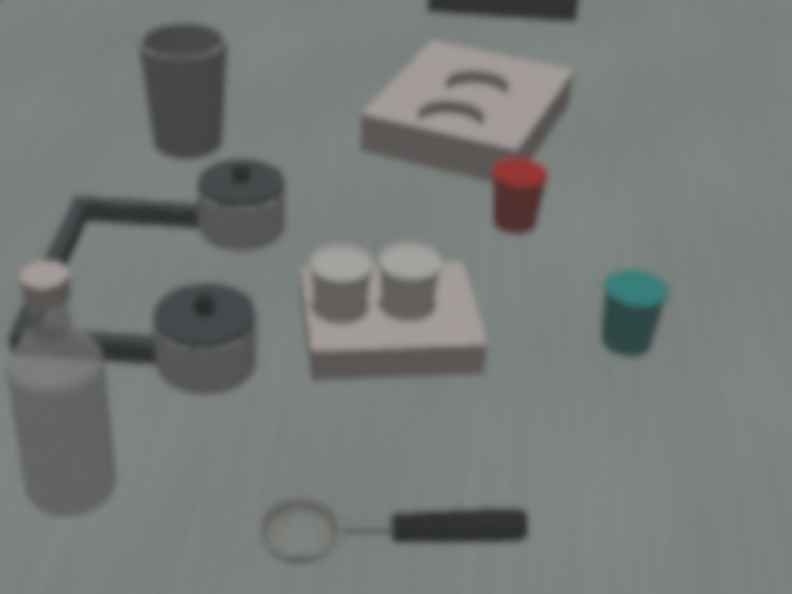

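Carrier candidates in the top picture are the big slab at (193,275), the big slab at (440,247) and the smallest at (330,223). The smallest is the only one holding two white lidded cups, and the crop confirms it. The turquoise (331,282) and red (385,257) cups are the decoys.

```bash
cat >h.py <<'E'
from cell import *
import cv2, numpy as np
from scipy.optimize import least_squares
def cam(c): return cv2.Rodrigues(np.array(c['rvec'],float))[0],np.array(c['tvec'],float).ravel(),np.array(c['K'])
def unproj(c,uv,z):
    R,t,K=cam(c); uv=np.atleast_2d(uv).astype(float)
    d=(np.linalg.inv(K)@np.c_[uv,np.ones(len(uv))].T).T@R; o=-R.T@t
    return o+d*((z-o[2])/d[:,2])[:,None]
def proj(c,P):
    return cv2.projectPoints(np.array(P,float),np.array(c['rvec'],float),np.array(c['tvec'],float),np.array(c['K']),None)[0].reshape(-1,2)
def T(p,L):
    L=np.atleast_2d(L).astype(float);a=p[2];R=np.array([[np.cos(a),-np.sin(a)],[np.sin(a),np.cos(a)]])
    return np.c_[L[:,:2]@R.T+p[:2],L[:,2]]
E
python3 - <<'E'
from h import *
c=camera('top'); f=lambda a:np.array(a)/3.3+[230-.35,130-.35]
kn=f([(280,163),(477,171)]); rl=f([(281,35),(480,42)])
local=np.array([[0,88,55],[0,-88,55],[137,94,18],[137,-94,18]])
r=least_squares(lambda p:(proj(c,T(p,local))-np.r_[kn,rl]).ravel(),[650,0,0]); print('station',r.x,r.fun.round(1))
cc=f([(265,248),(375,236),(394,368),(281,382)])
l=np.array([[60,50,26],[60,-50,26],[-60,-50,26],[-60,50,26]])
r2=least_squares(lambda p:(proj(c,T(p,l))-cc).ravel(),[500,20,.1]); print('carrier',r2.x,r2.fun.round(1))
p,q=r.x,r2.x
d=q[:2]-p[:2];a=p[2];print('rel',d@[np.cos(a),np.sin(a)],d@[-np.sin(a),np.cos(a)],np.degrees(q[2]-a))
d=cv2.imread('pics/top0.png')
for P in (T(p,local),T(q,l)):
    for u in proj(c,P): cv2.circle(d,tuple(int(x) for x in u.round()),1,(0,255,0),-1)
E
```

```text
station [ 6.43687478e+02 -1.83347211e+01  3.93784763e-02] [-0.1  0.2  0.3  0.2 -0.3 -0.4  0.2 -0.1]
carrier [5.19631224e+02 1.58173053e+01 2.03082668e-01] [-0.   0.2  0.1 -0.1 -0.  -0.  -0.  -0.1]
rel -122.61557457956643 39.009434469161306 9.379559275891685
```

Emit:
jog_arm:
  increments:
    - [0, 0, 0, 0, 0, 9.9, 7]
    - [0, 0, 0, 0, 0, 9.9, 7]
    - [0, 0, 0, 0, 0, 9.9, 7]
    - [0, 0, 0, 0, 0, 9.9, 7]
    - [0, 0, 0, 0, 0, 9.9, 7]
    - [0, 0, 0, 0, 0, 9.9, 7]
    - [-3.5, 1.66, 0.2, 0, 0, 0, 7]
    - [-3.5, 1.66, 0.2, 0, 0, 0, 7]
    - [-3.5, 1.66, 0.2, 0, 0, 0, 7]
    - [-3.5, 1.66, 0.2, 0, 0, 0, 7]
    - [-3.5, 1.66, 0.2, 0, 0, 0, 7]
    - [-3.5, 1.66, 0.2, 0, 0, 0, 7]
    - [-3.5, 1.66, 0.2, 0, 0, 0, 7]
    - [-3.5, 1.66, 0.2, 0, 0, 0, 7]
    - [-3.5, 1.66, 0.2, 0, 0, 0, 7]
    - [-3.5, 1.66, 0.2, 0, 0, 0, 7]
    - [-3.5, 1.66, 0.2, 0, 0, 0, 7]
    - [-3.5, 1.66, 0.2, 0, 0, 0, 7]
    - [-3.5, 1.66, 0.2, 0, 0, 0, 7]
    - [-3.3, 1.66, 0.2, 0, 0, 0, 7]

```text
clock: 3.25
eef_pos: [505.5, 88.0, 199.5]
eef_rot: [3.141, 0.0, 1.774]
wrist_force: [-0.0, 0.1, 0.5]
finger_gap: 69.8
```

```bash
python3 - <<'E'
from h import *
s=read_state(); print({k:(s[k]) for k in ('clock','eef_pos','eef_rot','wrist_force','finger_gap','joints')})
c=camera('wrist'); cv2.imwrite('pics/w1.png',c['image'][:,:,::-1]); R,t,K=cam(c); print(-R.T@t)
np.savez('w1.npz',**{k:np.array(c[k]) for k in('K','rvec','tvec')})
p=[643.7,-18.3,.0394];q=[519.6,15.8,.203]
local=np.array([[0,88,55],[0,-88,55],[137,94,18],[137,-94,18]]);l=np.array([[60,50,26],[60,-50,26],[-60,-50,26],[-60,50,26]])
print(proj(c,T(p,local)).round(),proj(c,T(q,l)).round())
E
```

```text
{'clock': 3.25, 'eef_pos': array([505.48023188,  87.95767038, 199.4889691 ]), 'eef_rot': array([3.14131820e+00, 4.18667937e-05, 1.77384180e+00]), 'wrist_force': array([-0.00867625,  0.1305609 ,  0.48509524]), 'finger_gap': 69.76740026822169, 'joints': array([ 1.00894625e-01,  2.43065000e-01,  1.66042555e+00, -1.44560557e-05,
        1.23782482e+00, -1.02146132e-01])}
[489.25630153 167.88708391 356.09894691]
[[443. 235.]
 [403. 371.]
 [547. 236.]
 [496. 366.]] [[373. 207.]
 [369. 287.]
 [268. 287.]
 [264. 207.]]
```

View pics/w1.png

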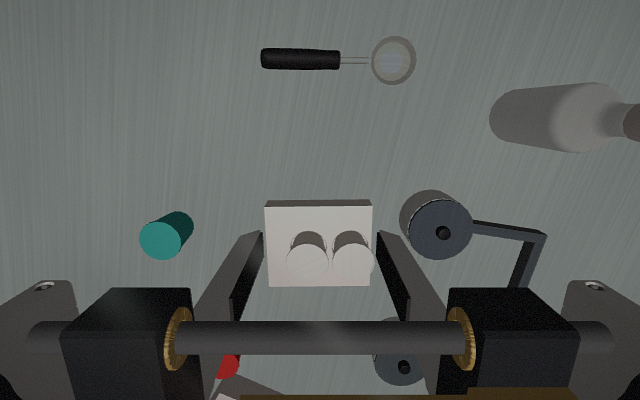

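The wrist view shows the small carrier's top edges at (265–372, 206–287), where my estimate predicted them. The hand is to its left with clear counter below, so I'll descend.

Emit:
jog_arm:
  increments:
    - [0, 0, 2, 0, 0, 0, 7]
    - [0, 0, 3, 0, 0, 0, 7]
    - [0, 0, 3, 0, 0, 0, 7]
    - [0, 0, 3, 0, 0, 0, 7]
    - [0, 0, 2.5, 0, 0, 0, 7]
    - [0, 0, 1.5, 0, 0, 0, 7]
    - [0, 0, 1, 0, 0, 0, 7]
    - [0, 0, 0.7, 0, 0, 0, 7]
    - [-0.5, 0, 0, 0, 0, 0, 7]
    - [0, 0, 0, 0, 0, 0, 7]

```text
clock: 4.55
eef_pos: [506.2, 83.9, 33.0]
eef_rot: [3.141, 0.0, 1.774]
wrist_force: [0.2, -0.3, 0.4]
finger_gap: 70.1
```

```bash
python3 - <<'E'
from h import *
c=camera('wrist'); cv2.imwrite('pics/w2.png',c['image'][:,:,::-1]); 
c=camera('side'); cv2.imwrite('pics/s2.png',cv2.resize(c['image'][120:300,220:460,::-1],None,fx=3,fy=3)); print(read_state()['eef_pos'])
E
```

```text
[506.05972083  84.13772497  32.93953929]
```

View pics/w2.png

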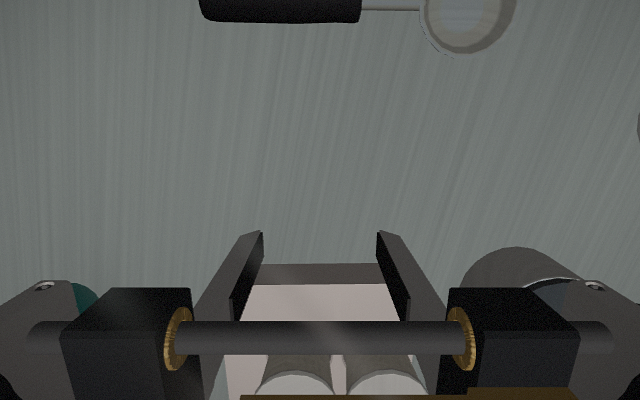

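View pics/s2.png

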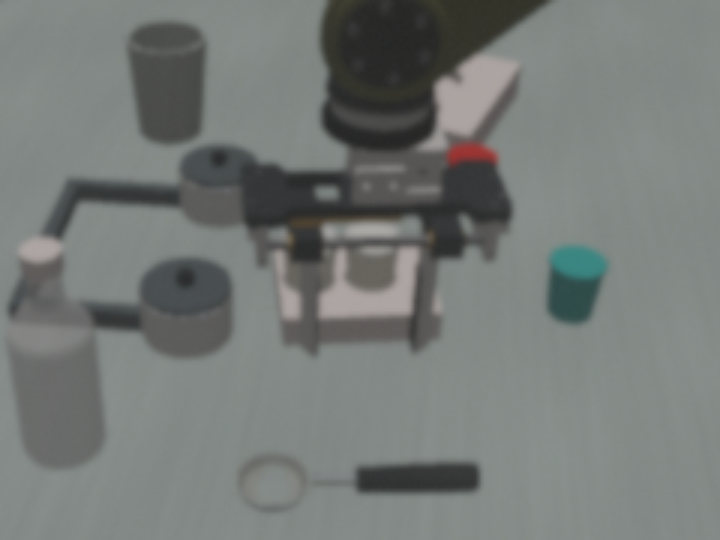

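Emit:
jog_arm:
  increments:
    - [-0.4, 0, 0, 0, 0, 0, 7]
    - [-0.4, 0, 0, 0, 0, 0, 7]
    - [-0.3, 0, 0, 0, 0, 0, 7]
    - [-0.3, 0, 0, 0, 0, 0, 7]
    - [-0.4, 0, 0, 0, 0, 1, 7]
    - [-0.4, 0, 0, 0, 0, 1, 7]
    - [-0.4, 0, 0, 0, 0, 1, 7]
    - [-0.4, 0, 0, 0, 0, 1, 7]

```text
clock: 5.65
eef_pos: [511.6, 54.5, 32.5]
eef_rot: [3.141, -0.0, 1.703]
wrist_force: [0.3, 4.5, 2.5]
finger_gap: 70.0
```

```bash
python3 - <<'E'
from h import *
c=camera('top'); cv2.imwrite('pics/t3.png',cv2.resize(c['image'][130:310,230:470,::-1],None,fx=3.3,fy=3.3,interpolation=cv2.INTER_CUBIC)); print(read_state()['wrist_force'])
E
```

```text
[-0.1701603   1.33519521  1.58746616]
```

View pics/t3.png

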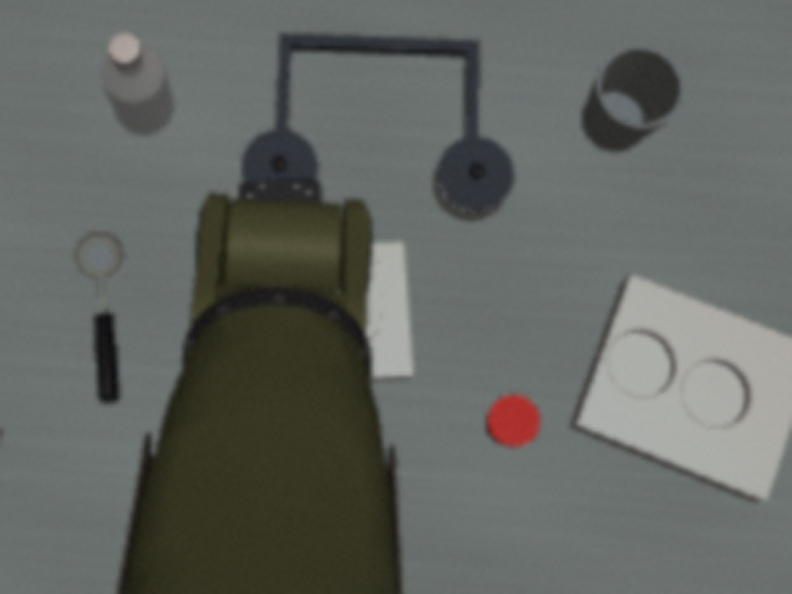

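Emit:
jog_arm:
  increments:
    - [-0.3, 0, 0, 0, 0, 0.9, 7]
    - [-0.35, 0, 0, 0, 0, 0.9, 7]
    - [-0.35, 0, 0, 0, 0, 0.9, 7]
    - [-0.35, 0, 0, 0, 0, 0.9, 7]
    - [-0.35, 0, 0, 0, 0, 0.9, 7]
    - [-0.2, 0, 0, 0, 0, 0.8, 7]
    - [0, 0, 0, 0, 0, 0, 7]

```text
clock: 6.58
eef_pos: [513.1, 35.5, 32.3]
eef_rot: [-3.141, 0.0, 1.611]
wrist_force: [0.6, 1.4, 0.2]
finger_gap: 69.9
```

Emit:
jog_arm:
  increments:
    - [1, 0, 0, 0, 0, 0, 7]
    - [3, 0, 0, 0, 0, 0, 7]
    - [1.5, 0, -3, 0, 0, 0, 6]
    - [0, 0, -5, 0, 0, 0, 6]
    - [0, 0, -5, 0, 0, 0, 6]
    - [0, 0, -4, 0, 0, 0, 6]
    - [0, 0, 0, 0, 0, 0, 6]

```text
clock: 7.45
eef_pos: [511.7, 91.3, 205.0]
eef_rot: [3.137, 0.0, 1.612]
wrist_force: [-0.0, -0.3, -0.4]
finger_gap: 59.8
```

```bash
python3 - <<'E'
from h import *
s=read_state(); print({k:(s[k]) for k in ('clock','eef_pos','eef_rot','wrist_force')})
for n in('wrist','top','side'):
    c=camera(n); np.savez(n+'4.npz',**{k:np.array(c[k]) for k in('K','rvec','tvec')}); cv2.imwrite(f'pics/{n}4.png',c['image'][:,:,::-1])
a=cv2.imread('pics/top4.png')[130:310,230:470]
cv2.imwrite('pics/top4c.png',cv2.resize(a,None,fx=3.3,fy=3.3,interpolation=cv2.INTER_CUBIC))
E
```

```text
{'clock': 7.45, 'eef_pos': array([511.73866586,  91.32177108, 205.04514476]), 'eef_rot': array([3.13705051e+00, 3.10312632e-05, 1.61211650e+00]), 'wrist_force': array([-0.0430897 , -0.34646122, -0.36309287])}
```

View pics/wrist4.png

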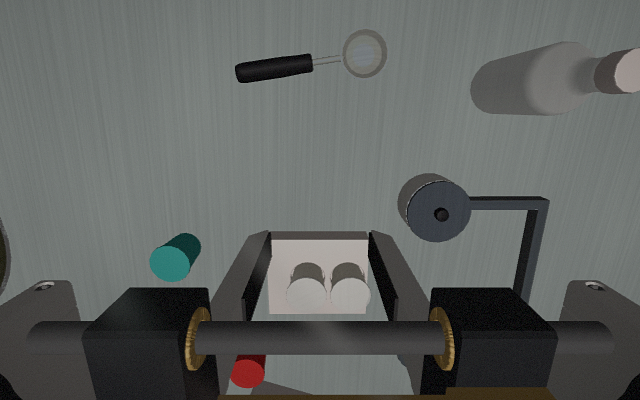

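View pics/top4c.png

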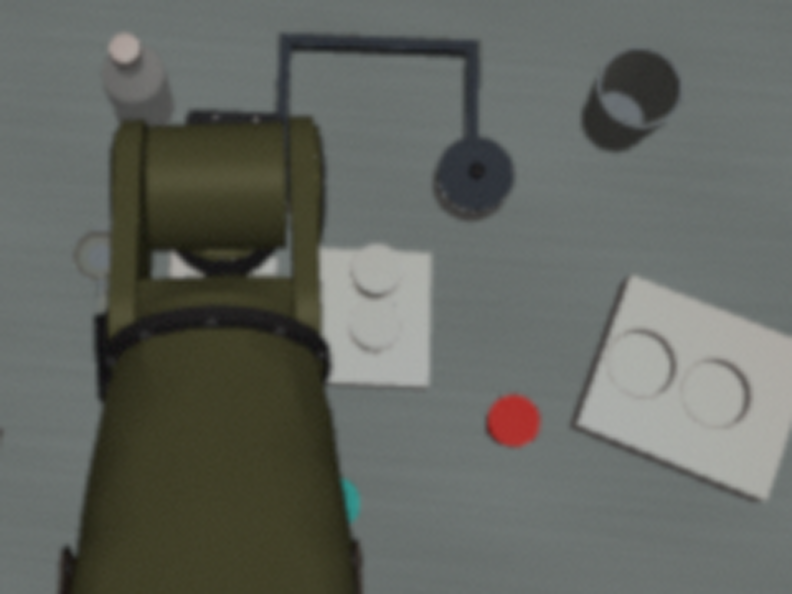

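Emit:
jog_arm:
  increments:
    - [0, 0, 0, 0, 0, -10, 6]
    - [0, 0, 0, 0, 0, -10, 6]
    - [0, 0, 0, 0, 0, -10, 6]
    - [0, 0, 0, 0, 0, -10, 6]
    - [0, 0, 0, 0, 0, -10, 6]
    - [0, 0, 0, 0, 0, -10, 6]
    - [0, 0, 0, 0, 0, -10, 6]
    - [0, 0, 0, 0, 0, -10, 6]
    - [0, 0, 0, 0, 0, -10, 6]
    - [1.8, -2.3, 0, 0, 0, 0, 6]
    - [1.8, -2.3, 0, 0, 0, 0, 6]
    - [1.8, -2.3, 0, 0, 0, 0, 6]
    - [1.8, -2.3, 0, 0, 0, 0, 6]
    - [1.9, -2.3, 0, 0, 0, 0, 6]
    - [0, 0, 0, 0, 0, 0, 6]

```text
clock: 9.48
eef_pos: [423.8, -28.6, 201.4]
eef_rot: [3.141, -0.002, -3.103]
wrist_force: [0.5, 0.1, -0.1]
finger_gap: 59.9
```

```bash
python3 - <<'E'
from h import *
s=read_state(); print({k:(s[k]) for k in ('clock','eef_pos','eef_rot','wrist_force')})
for n in('wrist','top'):
    c=camera(n); np.savez(n+'5.npz',**{k:np.array(c[k]) for k in('K','rvec','tvec')}); cv2.imwrite(f'pics/{n}5.png',c['image'][:,:,::-1])
a=cv2.imread('pics/top5.png')[130:310,230:470]
cv2.imwrite('pics/top5c.png',cv2.resize(a,None,fx=3.3,fy=3.3,interpolation=cv2.INTER_CUBIC))
E
```

```text
{'clock': 9.475, 'eef_pos': array([423.75176447, -28.56899222, 201.37758406]), 'eef_rot': array([ 3.14136285e+00, -2.10827007e-03, -3.10255049e+00]), 'wrist_force': array([ 0.46229174,  0.13511516, -0.13929044])}
```

View pics/wrist5.png

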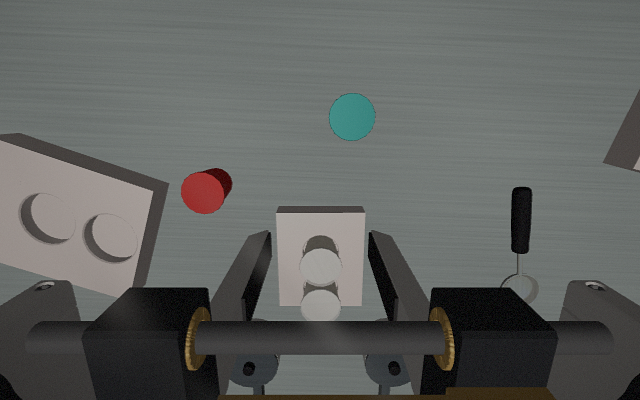

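View pics/top5c.png

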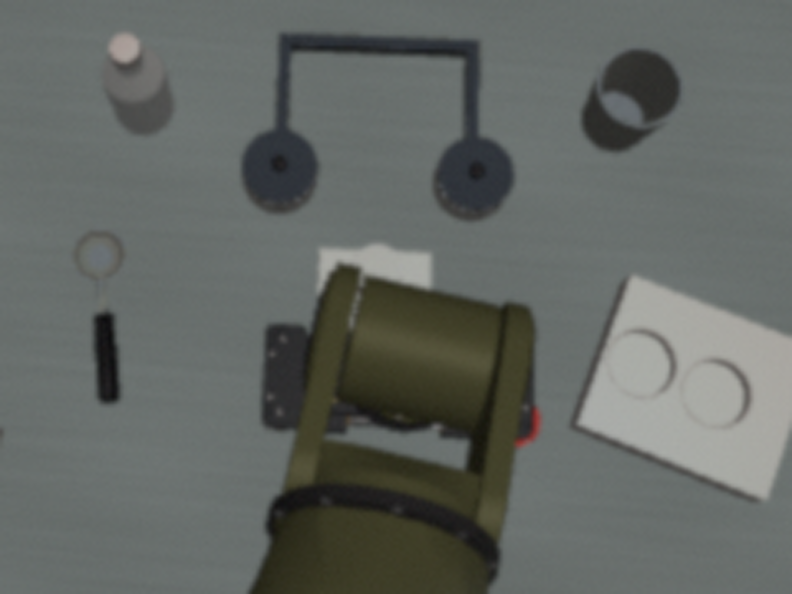

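```bash
python3 - <<'E'
import cv2
a=cv2.imread('pics/wrist5.png')[195:395,220:420]
cv2.imwrite('pics/w5c.png',cv2.convertScaleAbs(cv2.resize(a,(600,600),interpolation=cv2.INTER_CUBIC),alpha=1.3))
E
```

```text
(no output)
```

View pics/w5c.png

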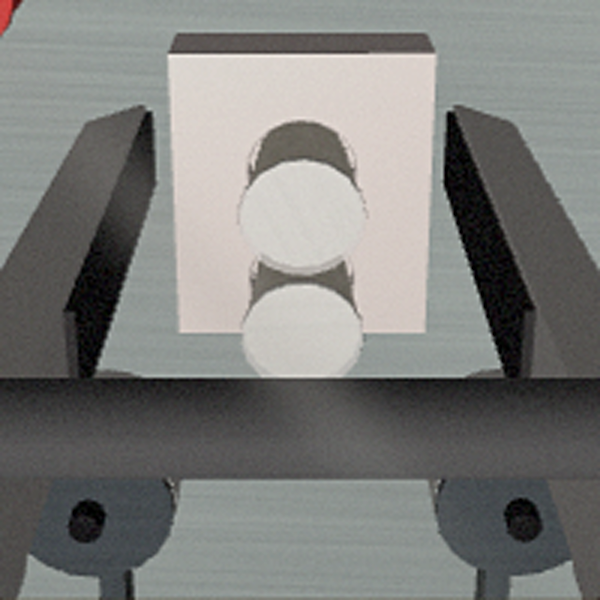

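```bash
cat >>h.py <<'E'
def rel(p,q):
    d=np.array(q[:2])-p[:2];a=p[2];return d@[np.cos(a),np.sin(a)],d@[-np.sin(a),np.cos(a)],np.degrees(q[2]-a)
E
python3 - <<'E'
from h import *
w=dict(np.load('wrist5.npz')); f=lambda a:(np.array(a)+.5)/3-.5+[220,195]
l=np.array([[-60,-50,26],[-60,50,26],[60,-50,26],[60,50,26]])
cc=f([(168,54),(437,53),(180,332),(426,331)])
r=least_squares(lambda p:(proj(w,T(p,l))-cc).ravel(),[520,-20,.04]);print('carrier w',r.x,r.fun.round(1))
k=f([(86,523),(523,522)]);lk=np.array([[0,-88,55],[0,88,55]])
r2=least_squares(lambda p:(proj(w,T(p,lk))-k).ravel(),[643,-20,.04]);print('station w',r2.x,r2.fun.round(1)); print('rel',rel(r2.x,r.x))
s=np.array([*read_state()['eef_pos'][:2],read_state()['eef_rot'][2]+np.pi]);print('hand rel',rel(r2.x,s))
E
```

```text
carrier w [ 5.14079847e+02 -2.33110204e+01  4.09797011e-02] [-0.  -0.3 -0.  -0.3  0.1  0.3  0.   0.4]
station w [ 6.40774907e+02 -1.78193880e+01  4.00217989e-02] [-1.1  0.1  1.1  0.1]
rel (np.float64(-126.81333352342118), np.float64(-0.4180240996440797), np.float64(0.05488375349050063))
hand rel (np.float64(-216.24442778295133), np.float64(-1.102950145958561), np.float64(0.022598335065438412))
```

Emit:
jog_arm:
  increments:
    - [0, 0.07, 2, 0, 0, 0, 6]
    - [0, 0, 3, 0, 0, 0, 6]
    - [0, 0, 3, 0, 0, 0, 6]
    - [0, 0, 3, 0, 0, 0, 6]
    - [0, 0, 2.5, 0, 0, 0, 6]
    - [0, 0, 1.5, 0, 0, 0, 6]
    - [0, 0, 1, 0, 0, 0, 6]
    - [0, 0, 0.9, 0, 0, 0, 6]
    - [-0.5, 0, 0, 0, 0, 0, 6]
    - [-0.5, 0, 0, 0, 0, 0, 6]
    - [-0.3, 0, 0, 0, 0, 0, 6]
    - [-0.3, 0, 0, 0, 0, 0, 6]
    - [-0.3, 0, 0, 0, 0, 0, 6]
    - [-0.3, 0, 0, 0, 0, 0, 6]
    - [-0.3, 0, 0, 0, 0, 0, 6]
    - [-0.3, 0, 0, 0, 0, 0, 6]
    - [-0.4, 0, 0, 0, 0, 0, 6]
    - [-0.4, 0, 0, 0, 0, 0, 6]

```text
clock: 11.82
eef_pos: [460.0, -25.6, 33.3]
eef_rot: [3.141, -0.003, -3.101]
wrist_force: [-7.6, 0.4, 6.4]
finger_gap: 59.9
```

```bash
python3 - <<'E'
from h import *
s=read_state()
print(s['eef_pos'],s['wrist_force'],rel([640.8,-17.8,.04],[*s['eef_pos'][:2],s['eef_rot'][2]+np.pi]))
for n in('wrist','side'):
    c=camera(n); cv2.imwrite(f'pics/{n}6.png',c['image'][:,:,::-1])
a=cv2.imread('pics/side6.png')[120:300,220:460]
b=cv2.resize(cv2.imread('pics/wrist6.png')[200:],(800,250))
cv2.imwrite('pics/c6.png',np.vstack([cv2.resize(a,(800,350)),b]))
E
```

```text
[459.96314613 -25.5672138   33.30660835] [-7.55435708  0.42858343  6.43216855] (np.float64(-181.0028093857762), np.float64(-0.5294554715717521), np.float64(0.057708939950489355))
```

View pics/c6.png

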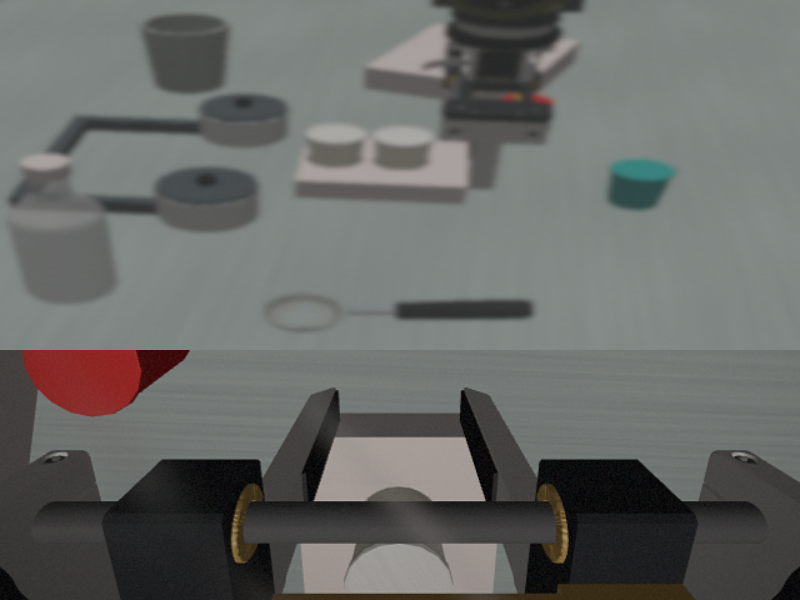

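Emit:
jog_arm:
  increments:
    - [-0.4, 0, 0, 0, 0, 0, 6]
    - [-0.4, 0, 0, 0, 0, 0, 6]
    - [-0.4, 0, 0, 0, 0, 0, 6]
    - [-0.4, 0, 0, 0, 0, 0, 6]
    - [-0.4, 0, 0, 0, 0, 0, 6]
    - [-0.4, 0, 0, 0, 0, 0, 6]
    - [-0.3, 0, 0, 0, 0, 0, 6]
    - [0, 0, 0, 0, 0, 0, 6]

```text
clock: 12.92
eef_pos: [488.2, -24.6, 33.6]
eef_rot: [-3.141, 0.001, -3.101]
wrist_force: [0.1, -0.4, -0.0]
finger_gap: 60.3
```

```bash
python3 - <<'E'
from h import *
s=read_state()
print(s['eef_pos'],s['wrist_force'],rel([640.8,-17.8,.04],[*s['eef_pos'][:2],s['eef_rot'][2]+np.pi]))
for n in('top','side'):
    c=camera(n); cv2.imwrite(f'pics/{n}7.png',c['image'][:,:,::-1])
a=cv2.imread('pics/side7.png')[160:260,260:400]
b=cv2.imread('pics/top7.png')[130:250,280:420]
cv2.imwrite('pics/c7.png',np.hstack([cv2.resize(a,(390,600)),cv2.resize(b,(400,600))]) if 0 else np.hstack([cv2.resize(a,(400,286),interpolation=2),cv2.copyMakeBorder(cv2.resize(b,(400,343),interpolation=2)[:286],0,0,0,0,0)]))
cv2.imwrite('pics/t7.png',cv2.resize(b,(700,600),interpolation=2))
E
```

```text
[488.17187596 -24.56128506  33.607528  ] [ 0.09891203 -0.4428173  -0.04441544] (np.float64(-152.77641711107586), np.float64(-0.6523796993827551), np.float64(0.05352298541994095))
```

View pics/t7.png

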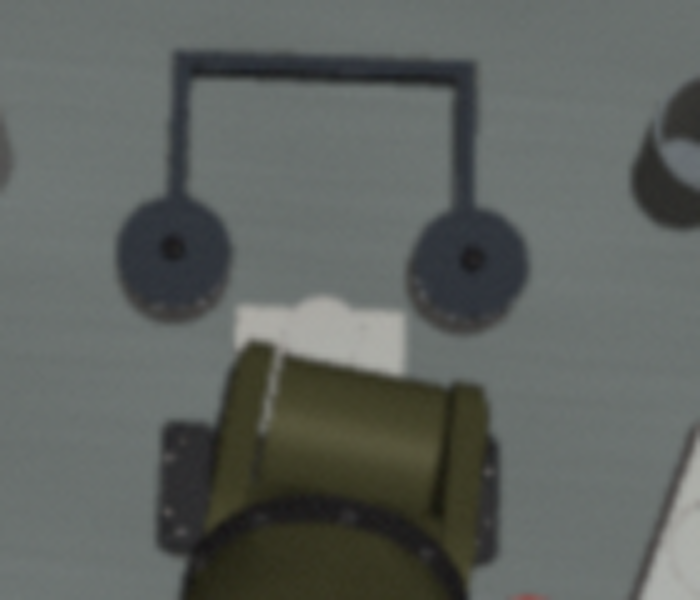

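View pics/c7.png

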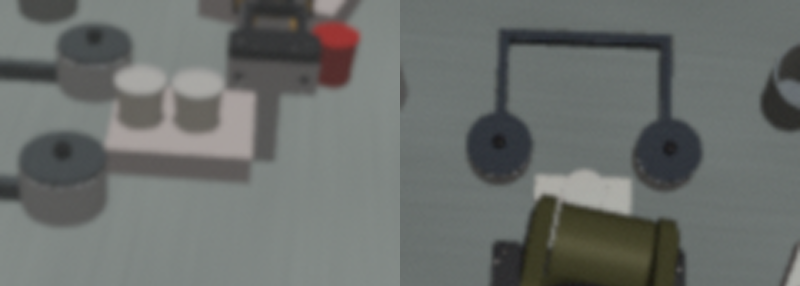

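```bash
python3 - <<'E'
from h import *
c=camera('top')
f=lambda a:(np.array(a)+.5)/5-.5+[280,130]
P=unproj(c,f([(236,309),(406,315)]),26)
for p in P: print(rel([643.7,-18.3,.0394],[*p[:2],0])[:2])
print(np.hypot(*(P[0]-P[1])[:2]))
kn=unproj(c,f([(173,247),(473,259)]),55)
for p in kn: print(rel([643.7,-18.3,.0394],[*p[:2],0])[:2])
E
```

```text
(np.float64(-27.817017170958348), np.float64(49.74581509091126))
(np.float64(-27.163489147024066), np.float64(-51.60399790724022))
101.35192002936273
(np.float64(0.7089334569817441), np.float64(88.44542949224356))
(np.float64(0.9065224832704065), np.float64(-87.12365388357037))
```

Emit:
jog_arm:
  increments:
    - [-0.3, 0, 0, 0, 0, 0, 6]
    - [-0.3, 0, 0, 0, 0, 0, 6]
    - [-0.3, 0, 0, 0, 0, 0, 6]
    - [-0.3, 0, 0, 0, 0, 0, 6]
    - [-0.3, 0, 0, 0, 0, 0, 6]
    - [-0.3, 0, 0, 0, 0, 0, 6]
    - [-0.3, 0, 0, 0, 0, 0, 6]
    - [-0.3, 0, 0, 0, 0, 0, 6]
    - [-0.3, 0, 0, 0, 0, 0, 6]
    - [-0.3, 0, 0, 0, 0, 0, 6]

```text
clock: 14.32
eef_pos: [517.1, -23.3, 33.6]
eef_rot: [3.142, -0.002, -3.101]
wrist_force: [-8.4, -0.5, 6.8]
finger_gap: 59.9
```

Emit:
jog_arm:
  increments:
    - [-0.3, 0, 0, 0, 0, 0, 6]
    - [-0.3, 0, 0, 0, 0, 0, 6]
    - [-0.3, 0, 0, 0, 0, 0, 6]
    - [-0.3, 0, 0, 0, 0, 0, 6]
    - [-0.3, 0, 0, 0, 0, 0, 6]

```text
clock: 14.95
eef_pos: [532.1, -22.7, 33.6]
eef_rot: [3.141, -0.002, -3.101]
wrist_force: [-8.2, -0.0, 6.4]
finger_gap: 60.0
```

```bash
python3 - <<'E'
from h import *
s=read_state()
print(s['eef_pos'],s['wrist_force'],rel([640.8,-17.8,.04],[*s['eef_pos'][:2],s['eef_rot'][2]+np.pi]))
for n in('top','side'):
    c=camera(n); cv2.imwrite(f'pics/{n}8.png',c['image'][:,:,::-1])
a=cv2.imread('pics/side8.png')[150:250,240:380]
b=cv2.imread('pics/top8.png')[130:230,280:420]
cv2.imwrite('pics/c8.png',np.vstack([cv2.resize(x,(420,300),interpolation=2) for x in (a,b)]))
E
```

```text
[532.06038829 -22.69595713  33.56933376] [-8.15736384 -0.03996114  6.40862247] (np.float64(-108.84841768056948), np.float64(-0.5436162131389805), np.float64(0.057952516441260524))
```

View pics/c8.png

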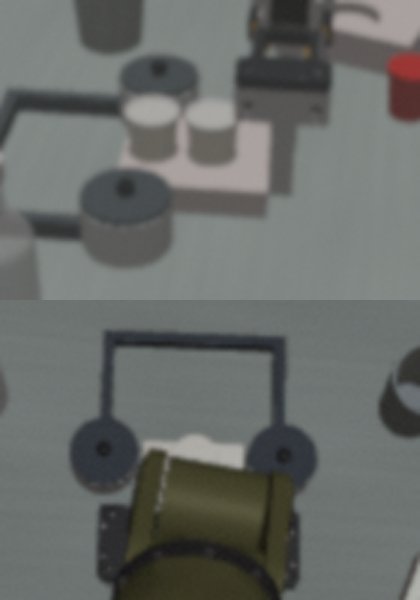

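Emit:
jog_arm:
  increments:
    - [-0.3, 0, 0, 0, 0, 0, 6]
    - [-0.3, 0, 0, 0, 0, 0, 6]
    - [-0.3, 0, 0, 0, 0, 0, 6]
    - [-0.3, 0, 0, 0, 0, 0, 6]
    - [-0.3, 0, 0, 0, 0, 0, 6]
    - [-0.3, 0, 0, 0, 0, 0, 6]
    - [-0.3, 0, 0, 0, 0, 0, 6]
    - [-0.3, 0, 0, 0, 0, 0, 6]
    - [-0.3, 0, 0, 0, 0, 0, 6]
    - [-0.3, 0, 0, 0, 0, 0, 6]

```text
clock: 16.3
eef_pos: [562.2, -21.5, 33.5]
eef_rot: [3.141, -0.001, -3.101]
wrist_force: [-5.9, -1.3, 4.8]
finger_gap: 60.1
```

Emit:
jog_arm:
  increments:
    - [-0.3, 0, 0, 0, 0, 0, 6]
    - [-0.3, 0, 0, 0, 0, 0, 6]
    - [-0.3, 0, 0, 0, 0, 0, 6]
    - [-0.3, 0, 0, 0, 0, 0, 6]
    - [-0.3, 0, 0, 0, 0, 0, 6]
    - [-0.3, 0, 0, 0, 0, 0, 6]
    - [-0.3, 0, 0, 0, 0, 0, 6]
    - [-0.3, 0, 0, 0, 0, 0, 6]
    - [-0.3, 0, 0, 0, 0, 0, 6]
    - [-0.3, 0, 0, 0, 0, 0, 6]

```text
clock: 17.55
eef_pos: [592.2, -20.2, 33.5]
eef_rot: [3.142, -0.001, -3.101]
wrist_force: [-6.2, 0.1, 4.8]
finger_gap: 60.1
```

```bash
python3 - <<'E'
from h import *
s=read_state()
print(s['eef_pos'],s['wrist_force'],rel([640.8,-17.8,.04],[*s['eef_pos'][:2],s['eef_rot'][2]+np.pi]))
for n in('top','side'):
    c=camera(n); cv2.imwrite(f'pics/{n}9.png',c['image'][:,:,::-1])
a=cv2.imread('pics/side9.png')[150:250,220:360]
b=cv2.imread('pics/top9.png')[130:230,280:420]
cv2.imwrite('pics/c9.png',np.vstack([cv2.resize(x,(420,300),interpolation=2) for x in (a,b)]))
E
```

```text
[592.19274313 -20.21153939  33.50497664] [-6.23394007  0.08348268  4.82949327] (np.float64(-48.664812100464346), np.float64(-0.46583857264803585), np.float64(0.05911940481318908))
```

View pics/c9.png

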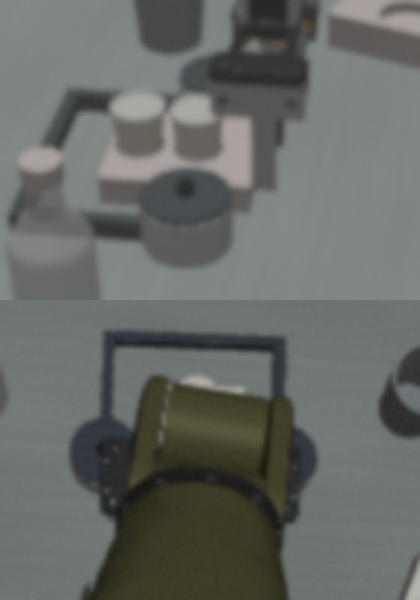

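Emit:
jog_arm:
  increments:
    - [-0.3, 0, 0, 0, 0, 0, 6]
    - [-0.3, 0, 0, 0, 0, 0, 6]
    - [-0.3, 0, 0, 0, 0, 0, 6]
    - [-0.3, 0, 0, 0, 0, 0, 6]
    - [-0.3, 0, 0, 0, 0, 0, 6]
    - [-0.3, 0, 0, 0, 0, 0, 6]
    - [-0.3, 0, 0, 0, 0, 0, 6]
    - [-0.3, 0, 0, 0, 0, 0, 6]
    - [-0.3, 0, 0, 0, 0, 0, 6]
    - [-0.3, 0, 0, 0, 0, 0, 6]
    - [-0.3, 0, 0, 0, 0, 0, 6]
    - [-0.2, 0, 0, 0, 0, 0, 6]

```text
clock: 19.15
eef_pos: [627.3, -18.8, 33.5]
eef_rot: [3.142, -0.001, -3.101]
wrist_force: [-7.3, -1.2, 5.3]
finger_gap: 59.8
```

Emit:
jog_arm:
  increments:
    - [-0.1, 0, 0, 0, 0, 0, 6]
    - [-0.1, 0, 0, 0, 0, 0, 6]
    - [-0.1, 0, 0, 0, 0, 0, 6]
    - [-0.1, 0, 0, 0, 0, 0, 6]
    - [-0.1, 0, 0, 0, 0, 0, 6]

```text
clock: 19.77
eef_pos: [632.2, -18.6, 33.5]
eef_rot: [3.142, -0.001, -3.101]
wrist_force: [-4.3, -0.6, 3.9]
finger_gap: 60.0
```

Emit:
jog_arm:
  increments:
    - [-0.1, 0, 0, 0, 0, 0, 6]
    - [-0.1, 0, 0, 0, 0, 0, 6]

```text
clock: 20.02
eef_pos: [634.2, -18.5, 33.5]
eef_rot: [3.142, -0.001, -3.101]
wrist_force: [-6.0, -0.8, 3.6]
finger_gap: 60.2
```

Emit:
jog_arm:
  increments:
    - [-0.1, 0, 0, 0, 0, 0, 6]
    - [-0.1, 0, 0, 0, 0, 0, 6]

```text
clock: 20.27
eef_pos: [636.2, -18.5, 33.5]
eef_rot: [3.142, -0.001, -3.101]
wrist_force: [-5.9, -0.1, 3.7]
finger_gap: 59.7
```

Emit:
jog_arm:
  increments:
    - [-0.1, 0, 0, 0, 0, 0, 6]

```text
clock: 20.4
eef_pos: [637.2, -18.4, 33.4]
eef_rot: [3.142, -0.001, -3.101]
wrist_force: [-6.7, 0.1, 4.3]
finger_gap: 59.7
```

Emit:
jog_arm:
  increments:
    - [-0.1, 0, 0, 0, 0, 0, 6]

```text
clock: 20.52
eef_pos: [638.2, -18.4, 33.4]
eef_rot: [3.142, -0.001, -3.101]
wrist_force: [-6.6, -0.4, 3.3]
finger_gap: 60.3
```

Emit:
jog_arm:
  increments:
    - [-0.1, 0, 0, 0, 0, 0, 6]

```text
clock: 20.65
eef_pos: [639.0, -18.3, 33.5]
eef_rot: [3.142, -0.002, -3.101]
wrist_force: [-10.6, -0.4, 8.4]
finger_gap: 60.0
```

Emit:
jog_arm:
  increments:
    - [-0.1, 0, 0, 0, 0, 0, 6]

```text
clock: 20.78
eef_pos: [639.4, -18.3, 33.5]
eef_rot: [3.141, -0.003, -3.101]
wrist_force: [-17.3, -1.6, 10.9]
finger_gap: 60.2
```

```bash
python3 - <<'E'
from h import *
print(read_state()['wrist_force'])
for n in('top','side'):
    c=camera(n); cv2.imwrite(f'pics/{n}10.png',c['image'][:,:,::-1])
a=cv2.imread('pics/side10.png')[170:250,220:320]
b=cv2.imread('pics/top10.png')[130:210,290:390]
cv2.imwrite('pics/c10.png',np.hstack([cv2.resize(x,(400,320),interpolation=2) for x in (a,b)]))
E
```

```text
[-17.25177338  -1.56037643  10.88787962]
```

View pics/c10.png

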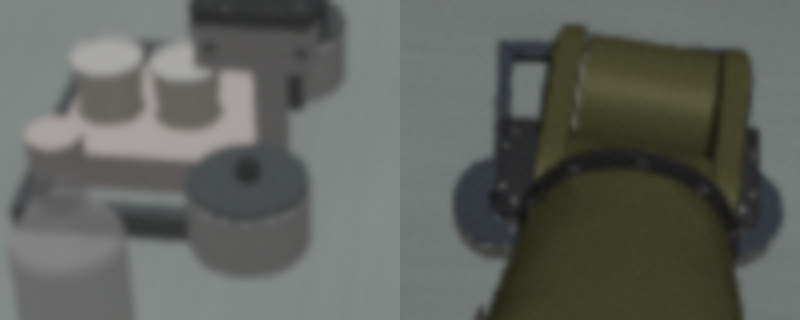

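Force is climbing while motion has stalled, so the rail is reached where expected. I'll give one small firm press to square it, then withdraw.

Emit:
jog_arm:
  increments:
    - [-0.05, 0, 0, 0, 0, 0, 6]
    - [0, 0, 0, 0, 0, 0, 6]

```text
clock: 21.12
eef_pos: [639.5, -18.3, 33.5]
eef_rot: [3.141, -0.004, -3.101]
wrist_force: [-17.1, -0.4, 11.8]
finger_gap: 60.2
```

Emit:
jog_arm:
  increments:
    - [0.3, 0, 0, 0, 0, 0, 6]
    - [0.7, 0, 0, 0, 0, 0, 6]
    - [3, 0, 0, 0, 0, 0, 6]
    - [3, 0, 0, 0, 0, 0, 6]
    - [3, 0, 0, 0, 0, 0, 6]
    - [0, 0, -3, 0, 0, 0, 6]
    - [0, 0, -5, 0, 0, 0, 6]
    - [0, 0, -5, 0, 0, 0, 6]
    - [2, 0, -4, 0, 0, 0, 6]
    - [5, 0, 0, 0, 0, 0, 6]
    - [5, 0, 0, 0, 0, 0, 6]
    - [0, 0, 0, 0, 0, 0, 6]

```text
clock: 22.62
eef_pos: [419.2, -27.2, 203.7]
eef_rot: [-3.141, 0.001, -3.101]
wrist_force: [0.3, 0.1, -0.5]
finger_gap: 60.1
```

```bash
python3 - <<'E'
from h import *
s=read_state(); print(s['eef_pos'],s['wrist_force'])
for n in('top','side','wrist'):
    c=camera(n); cv2.imwrite(f'pics/{n}11.png',c['image'][:,:,::-1])
    np.savez(n+'11.npz',**{k:np.array(c[k]) for k in('K','rvec','tvec')})
a=cv2.imread('pics/side11.png')[150:250,220:320]
b=cv2.imread('pics/top11.png')[125:225,290:390]
cv2.imwrite('pics/s11.png',cv2.resize(a,(600,600),interpolation=2))
cv2.imwrite('pics/t11.png',cv2.resize(b,(600,600),interpolation=2))
E
```

```text
[419.18461603 -27.21801221 203.72899384] [ 0.28050429  0.12089221 -0.47999591]
```

View pics/s11.png

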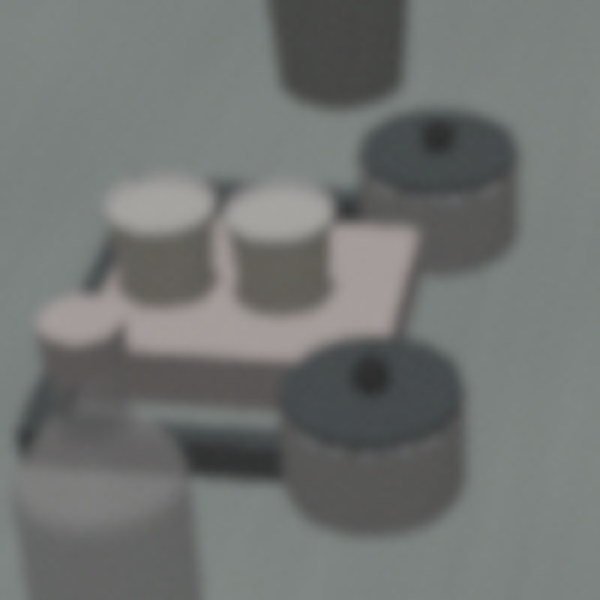

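View pics/t11.png

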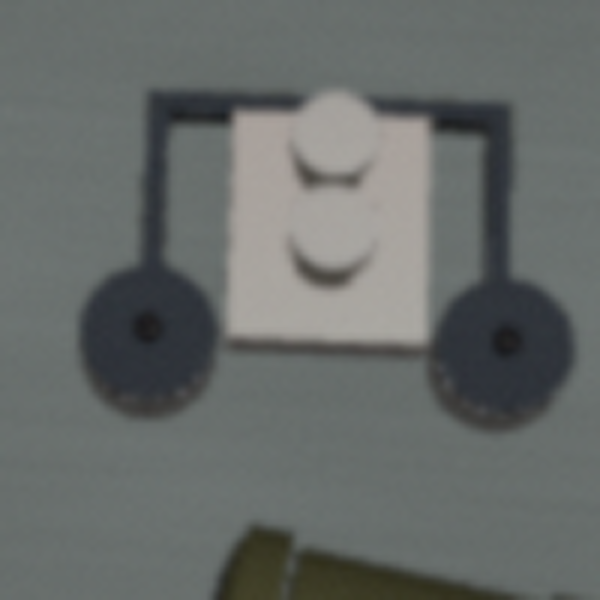

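View pics/top11.png

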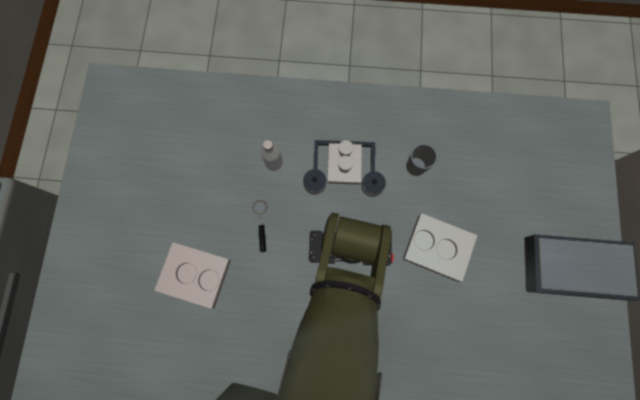

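```bash
python3 - <<'E'
from h import *
c=dict(np.load('top11.npz')); f=lambda a:(np.array(a)+.5)/6-.5+[290,125]
l=np.array([[60,50,26],[60,-50,26],[-60,-50,26],[-60,50,26]])
cc=f([(232,110),(432,117),(430,347),(227,341)])
q=least_squares(lambda p:(proj(c,T(p,l))-cc).ravel(),[700,-15,.04]);print(q.x,q.fun.round(1))
ls=np.array([[0,88,55],[0,-88,55],[137,94,18],[137,-94,18]])
r=least_squares(lambda p:(proj(c,T(p,ls))-f([(148,326),(507,340),(150,93),(511,106)])).ravel(),[640,-18,.04]);print(r.x,r.fun.round(1))
print(rel(r.x,q.x))
b=cv2.imread('pics/wrist11.png');cv2.imwrite('pics/w11.png',b[190:])
E
```

```text
[ 7.08455814e+02 -1.66025237e+01  5.08402738e-02] [ 0.4  0.5 -0.3  0.2 -0.3 -0.3  0.2 -0.3]
[ 6.44142231e+02 -1.76896250e+01  4.06350694e-02] [-0.1  0.2  0.2  0.3 -0.4 -0.3  0.3 -0.2]
(np.float64(64.30465535787675), np.float64(-1.526463909583492), np.float64(0.5847151436423745))
```

View pics/w11.png

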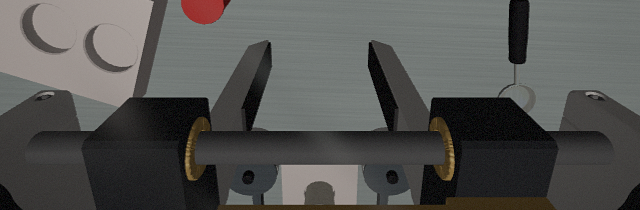

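```bash
python3 - <<'E'
from h import *
print(sign_off())
E
```

```text
the job is handed in; nothing more can be done
None
```

I pushed the small white carrier, with its two lidded cups, through the gap until it stopped against the rail. I then moved the hand back about 220 mm and up about 170 mm, and handed the job in at about 23 s.

It took two pushes. The carrier started about 39 mm left of the passage and turned 9.4°. I first pushed its left side with two fingertips to line it up, then pushed its rear face through the pots.

**Contact with the rail:** resistance was 4–8 N all the way, so nothing jammed between the pots. It rose to about 17 N as the motion stalled at the expected position.

**Final position:** the last top picture puts the carrier at x = 64.3 mm, y = −1.5 mm, turned 0.6°, against a home of 65, 0, 0. That picture is only good to about 1–2 mm. The final yaw disagrees slightly with the pushing hand's angle, which was within 0.1° of the station. I judged it flush from the stall and the force rise, since the picture alone cannot settle it.

**Cups and bystanders:** both cups are standing in their sockets. The bottle and tumbler look unmoved in the top picture, as does the spoon.

**Station position:** the wrist and top cameras differed by about 3 mm on the station's x. I ended the push on contact force, so this did not affect the result.

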